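# Reset the firing timer and hold the kiln lid at the inspection mark

### The job

The small bench kiln is cold and due for inspection: first turn the timer knob anticlockwise all the way back to its zero stop, with the lid still shut. Then raise the hinged kiln lid, which has a bar handle on top, until it is in line with the marker arm on the kiln's quadrant, and finish while holding it still there: the lid falls shut if let go, so the program ends with the gripper still carrying it. Leave the marker arm where it is set and do not disturb the clay figure, the bottle or the tray of discs.

Things in the scene. Friction and masses are not known exactly. Their poses are not given: they have to be found in the camera images.
- kiln: Fixed box-shaped bench kiln of sheet steel and pale brick, 260 (own x) x 240 (own y) x 160 mm high without the lid. Origin: centre of its underside; z up. The lid's hinge runs along the kiln's own x, at own y = +128, z = 175 mm; the lid's free edge with the handle is on the own -y side. The quadrant and marker arm are on its own +x end face, reaching out to own x = 170 mm.
- lid (a joint): Angle of the kiln lid, rad: 0 shut, grows as the free edge is raised, up to 1.4. It starts shut. The lid is a slab 260 x 240 x 30 mm, roughly 0.5 to 0.8 kg, on an almost frictionless hinge; it falls shut from any working angle.
- lid_hinge (a point): Point on the lid's hinge axis, middle of its length, at the lid's mid-thickness. Turns with the lid: x along the hinge (as the kiln's x), -y points from the hinge along the lid to its free edge, z out of the lid's top. Raising the lid turns it about -x.
- lid_handle (a point): Middle of the lid's handle: a horizontal black round bar 14 mm in diameter, 130 mm long, parallel to the hinge, on two 10 mm thick steel posts 116 mm apart, its axis 42 mm above the lid's top face and 18 mm in from the free edge. In the lid_hinge frame it lies at x 0, y -230, z +57 mm. Same axes as lid_hinge. The bar can turn between the finger pads.
- mark (a joint): Angle of the marker arm, rad, measured like the lid's (same axis and zero): the lid is at the mark when joint lid equals joint mark. Between 0.35 and 0.65; stiff, stays where it is set.
- mark_tip (a point): Outer tip of the marker arm: a flat steel strip 235 mm long, 10 mm wide, with a black clamp button near its end, pivoting on the hinge axis over a curved aluminium quadrant at kiln x = 156 mm. The tip is on the strip's centre line, 235 mm from the hinge axis; -y points outward along the strip. At the mark, the dark line along the lid's end edge is parallel to and level with the strip.
- timer_box: Fixed grey timer box 120 x 120 x 50 mm with an aluminium top plate. Origin: centre of its underside, z up. A bold tick on the top, on the own -x side of the knob, is zero; small ticks go clockwise from there.
- timer (a joint): Angle of the timer knob, rad: 0 at the zero stop, where the white line on the knob points to the bold tick (own -x of the box); grows as the knob is turned clockwise seen from above. It turns back to 0 anticlockwise against a light friction of 0.04 Nm, stays where it is left and has a hard stop at 0.
- timer_grip (a point): Point on the knob's vertical axis at the height to grip, 37 mm above the box's top. The knob has a black upright bar grip 42 mm long, 14 mm thick, its top 7 mm above this point and its foot 23 mm below; its x axis runs along the bar, the white line on the -x half. Round foot plate 68 mm in diameter, 6 mm high, under it.
- figure: Bystander: a loose terracotta animal figure on four legs, about 140 x 56 x 100 mm. Origin: between its feet.
- bottle: Bystander: a loose white plastic bottle, 60 mm in diameter, 170 mm high. Origin: centre of its underside.
- tray: Bystander: a loose heavy grey tray 200 x 150 x 45 mm full of white discs. Origin: centre of its underside.
There are look-alikes about, which are no part of the job. Of the things that look like the timer_box, the smallest one is meant.

How it is judged:
On the way, in this order (a step that is already met when the one before it is completed fails the run):
1. the timer knob is back at its zero stop with the lid still shut (value of joint timer below 0.07 rad and value of joint lid below 0.08 rad), for 0.2 s.
2. the lid is raised in line with the marker arm and carried by the fingers (angle between the y axis of lid_hinge and the y axis of mark_tip, either way round below 0.06 rad and value of joint lid above 0.25 rad and contact force between the fingers and lid above 1 N), for 0.4 s.
At the end, for the whole second after the job is handed in: The timer knob is within 0.07 rad of its zero stop; the lid is within 0.06 rad (3.4 degrees) of the marker arm's angle and still (below 0.05 rad/s), with the gripper's fingers pressing on it with more than 1 N and no loose thing propping it; figure and bottle at rest (all of step 2 and value of joint timer below 0.07 rad and velocity of joint lid between -0.05 and 0.05 rad/s and contact force between lid and figure below 0.1 N and contact force between lid and bottle below 0.1 N and contact force between lid and tray below 0.1 N and linear speed of each of figure, bottle below 0.02 m/s); the arm keeps its last pose, push and grip.
It fails at once if the marker arm was shifted by more than 10 mm at its tip (distance of mark_tip from where it was at the start of the episode above 0.01 m).
It fails at once if the figure was moved by more than 20 mm (distance of figure from where it was at the start of the episode above 0.02 m).
It fails at once if the bottle was moved by more than 20 mm (distance of bottle from where it was at the start of the episode above 0.02 m).
It fails at once if the tray was moved by more than 20 mm (distance of tray from where it was at the start of the episode above 0.02 m).
It also fails if it takes over 64 s, if anything falls off the work surface, if the arm or the gripper's body presses on something with over 40 N, if the wrist force passes 120 N, or if a joint passes its speed limit or range.

### The arm

A 6-joint arm with a two-finger parallel gripper is mounted at the origin on the work surface. World frame = base frame: x ahead of the robot, y to its left, z up, the work surface at z = 0. Lengths are in m, angles in rad, forces in N, time in s.
With the tool pointing down it reaches from about 0.275 to 0.85 m from the base axis. Payload 19 kg.
Tool frame: the origin (TCP) lies at the very end of the fingers, on their centre line; the grasp point (between the pads) lies r.pinch_z behind it (r.pinch_z is the distance from the TCP to the grasp point, in m); z points along the fingers, y is the direction in which the jaws open and shut (so a half turn about z gives the same grasp; the last joint's range is limited). The gripper opens to 85 mm and grips with 20 to 120 N. Pads are 22 mm wide; open, the fingers measure 114 mm over their backs; the gripper's body (76 mm by 85 mm) begins 54 mm behind the grasp point. The pads swing forward as they close: fully open they stand 13 mm farther back than shut.
Start: joints at [-0.134, 0.15, 1.437, -0, 1.554, -0.134], TCP at [0.575, -0, 0.231] pointing down, gripper open.
Joint ranges: [-2.8, 2.8], [-0.68, 2.1], [0.12, 2.68], [-1.39, 4.53], [0.16, 2.79], [-2.81, 2.81]. Speed limits (rad/s): [1.89, 1.89, 2.22, 3.01, 3.01, 3.01].

### API

Orientations are given as a rotation vector (axis times angle).
In Python, from station import r, optics, workorder gives the robot as it stands.
- The arm moves only by the tool servo_tool, never from a script. Its argument "moves" is a list of rows, each a list of 2 entries, a list of its own where there are three numbers: the shift along the world's x, y, z in mm, then the turn, a rotation vector about the world's x, y, z in degrees. In form: [[[dx, dy, dz], [ax, ay, az]], ...]. A call has 1 to 12 rows; each row shifts and turns the commanded pose from where the row before left it; what a row does not reach is not made up. A row lasts 1/12 s, in which the tool goes at most 41.7 mm and 7.16 degrees, less where a joint would pass 70% of its speed; a pose out of reach is approached as far as the arm can. A call with a gripper value outside its range is refused whole. "hand" is the closure, from -1 (fully open) to 1 (shut), so that 0 is half open, set as the call begins (left out, the last holds). The fingers move at their own pace and stop on an object; "squeeze" is the grip in N (left out, the last holds). Time passes only in rows, so rows that do not move let the fingers close. It gives the time, the measured TCP pose, the force and the opening at its end, in the units of the state.
- r.get_state(): the state, without advancing time (a new reading comes with each control period).
- optics.capture(name): name is "scene" or "side" or "wrist"; returns a dict with "image" (420x560x3 uint8, red, green, blue), "mtx" (3x3 intrinsics, pixels), "k1" (the pictures are not rectified: a ray, as slopes to the right and down, at radius r is drawn at 1 + k1 r^2 times it, then the intrinsics apply), "rvec" (rotation vector, rad) and "tvec" (3), from world to camera coordinates, as OpenCV has them; the wrist camera has in their place "mount" (4x4, takes a point from camera to tool coordinates, whose origin is the TCP and whose axes are the flange's). Camera axes: x right, y down, z forward; pixel columns grow to the right and rows downward; lengths in m; the calibration is good to about 2 mm. A picture is of the moment at which its call begins: read the wrist's pose just before it. There is no depth.
- workorder.hand_in(): hands the job in, once; it reports no verdict.
The state is a dict: "t": time; "joint_positions": joint angles; "qvel": joint speeds; "tau": joint torques, N m; "eef_pos": TCP position; "tcp_rot": TCP orientation; "force": force on the tool from outside, world axes, zero at the start; "ft_torque": the same for the moment, N m; "grip_width": opening from 0.0 (shut) to 1.0 (fully open).
Only numpy, scipy, OpenCV 4.12 (cv2) and the standard library are available. Lean on these libraries where they do the work, as an engineer would, in place of code of your own. Each camera call takes 0.05 s, during which the arm holds its last target.

## Working session

There is one attempt and no reset: what is moved stays moved. The work goes in short steps, Python scripts to look and compute and a tool call to move; the robot and the scene stay as the last step left them, time stands still between calls to the robot, and variables do not carry over. Pictures are saved under pics/ and viewed, and the job is handed in when it is done.

Besides the shell and the picture viewer there is one more tool, called after "Call:" in YAML: its name, and indented under it one key for each argument. servo_tool: Moves the arm, as the interface text tells. Its arguments: {"type":"object","properties":{"moves":{"type":"array","items":{"type":"array"}},"hand":{"type":"number"},"squeeze":{"type":"number"}},"required":["moves"]}

```bash
mkdir -p pics; ls; cat > h.py <<'E'
import numpy as np,cv2,pickle
from scipy.spatial.transform import Rotation as R
def grab(tag,names=("scene","side","wrist")):
    from station import r,optics
    for n in names:
        s=r.get_state(); c=optics.capture(n); c['state']=s
        pickle.dump(c,open(f'pics/{tag}_{n}.pkl','wb'))
        cv2.imwrite(f'pics/{tag}_{n}.png',cv2.cvtColor(c['image'],cv2.COLOR_RGB2BGR))
def load(tag,n): return pickle.load(open(f'pics/{tag}_{n}.pkl','rb'))
def ext(c):
    """R,t world->cam"""
    if 'rvec' in c: return R.from_rotvec(np.ravel(c['rvec'])).as_matrix(),np.ravel(c['tvec'])
    s=c['state'];T=np.eye(4);T[:3,:3]=R.from_rotvec(s['tcp_rot']).as_matrix() if len(np.ravel(s['tcp_rot']))==3 else s['tcp_rot'];T[:3,3]=s['eef_pos']
    M=np.linalg.inv(T@np.array(c['mount']));return M[:3,:3],M[:3,3]
def ray(c,uv):
    K=np.array(c['mtx']);k=c['k1']
    d=np.array([(uv[0]-K[0,2])/K[0,0],(uv[1]-K[1,2])/K[1,1]]);x=d.copy()
    for _ in range(30): x=d/(1+k*(x@x))
    Rm,t=ext(c);return -Rm.T@t,Rm.T@np.array([x[0],x[1],1])
def atz(c,uv,z):
    o,d=ray(c,uv);return o+d*(z-o[2])/d[2]
def proj(c,P):
    P=np.atleast_2d(P);Rm,t=ext(c);q=P@Rm.T+t;x=q[:,:2]/q[:,2:];x=x*(1+c['k1']*(x**2).sum(1,keepdims=True));K=np.array(c['mtx'])
    return np.c_[x[:,0]*K[0,0]+K[0,2],x[:,1]*K[1,1]+K[1,2]]
def tri(obs):
    A=np.zeros((3,3));b=np.zeros(3)
    for c,uv in obs:
        o,d=ray(c,uv);d=d/np.linalg.norm(d);M=np.eye(3)-np.outer(d,d);A+=M;b+=M@o
    return np.linalg.solve(A,b)
def crop(c,box,f,name):
    x0,y0,x1,y1=box;im=c['image'][y0:y1,x0:x1];cv2.imwrite(name,cv2.cvtColor(cv2.resize(im,None,fx=f,fy=f,interpolation=cv2.INTER_CUBIC),cv2.COLOR_RGB2BGR))
E
python3 - <<'E'
from h import *
grab('a')
from station import r
print(r.get_state(),r.pinch_z)
for n in("scene","side","wrist"):
    c=load('a',n);print(n,c['mtx'],c['k1'],-ext(c)[0].T@ext(c)[1])
E
```

```text
pics
{'t': 0.15, 'joint_positions': array([-1.33973887e-01,  1.50886678e-01,  1.43785179e+00,  1.59617705e-05,
        1.55380453e+00, -1.33982298e-01]), 'qvel': array([ 0.00161184, -0.00125724, -0.00153951,  0.00077048,  0.00064349,
       -0.00015381]), 'tau': array([ 2.28272773e-03, -7.13383126e+01, -5.71041870e+01, -3.10331814e-05,
        7.20541226e-03, -6.05664604e-05]), 'eef_pos': array([5.74815842e-01, 2.52300971e-05, 2.30821266e-01]), 'tcp_rot': array([-2.22089113e+00, -2.22090919e+00,  8.84950356e-04]), 'force': array([ 0.09063416, -0.30840755,  0.88464752]), 'ft_torque': array([ 0.03320655,  0.00602956, -0.01029028]), 'grip_width': 1.000022692863876} 0.0187
scene [[543.36385936   0.         275.99290165]
 [  0.         543.36385936 204.91086419]
 [  0.           0.           1.        ]] -0.06969174039155496 [1.76803891 0.11981412 1.3389605 ]
side [[389.84496257   0.         277.30046063]
 [  0.         389.84496257 205.90690022]
 [  0.           0.           1.        ]] -0.10737972629179263 [0.34927884 0.96107019 1.07733297]
wrist [[331.96135926   0.         278.06097932]
 [  0.         331.96135926 207.99630511]
 [  0.           0.           1.        ]] -0.003859306401850409 [0.57536701 0.06580045 0.37462372]
```

View pics/a_scene.png

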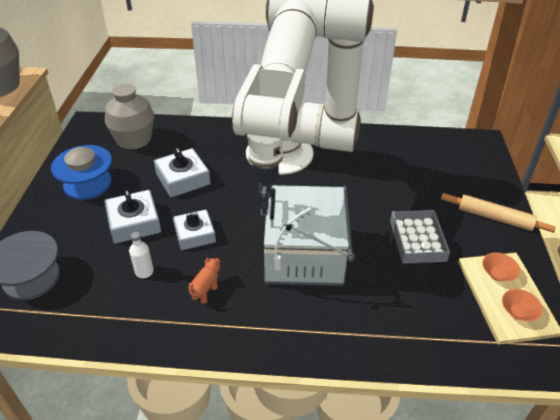

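View pics/a_side.png

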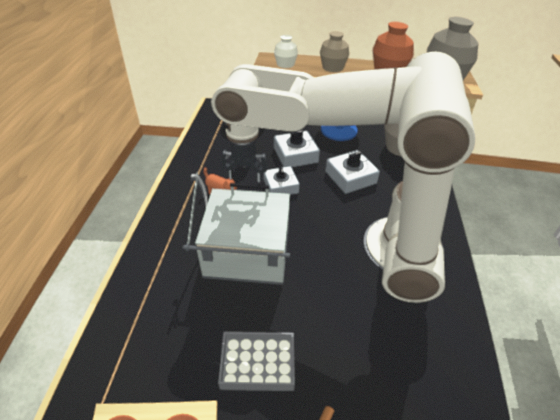

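View pics/a_wrist.png

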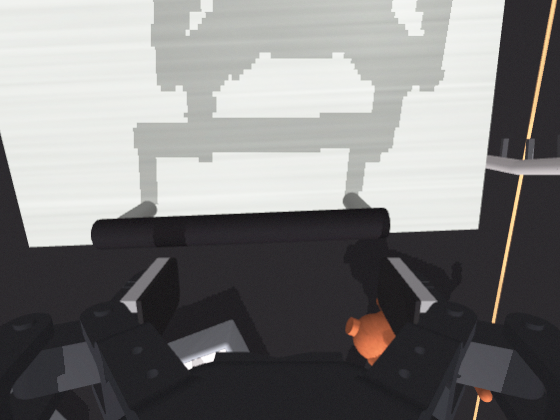

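Three timer-like boxes in the scene view are at (182,172), (133,215) and (194,230). The last looks smallest, so I'll enlarge and measure them, along with the kiln.

```bash
python3 - <<'E'
from h import *
c=load('a','scene');crop(c,(95,140,255,280),5,'pics/a_s_boxes.png');crop(c,(240,170,370,290),6,'pics/a_s_kiln.png')
crop(load('a','side'),(170,110,390,290),3.6,'pics/a_d_crop.png')
E
```

```text
(no output)
```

View pics/a_s_boxes.png

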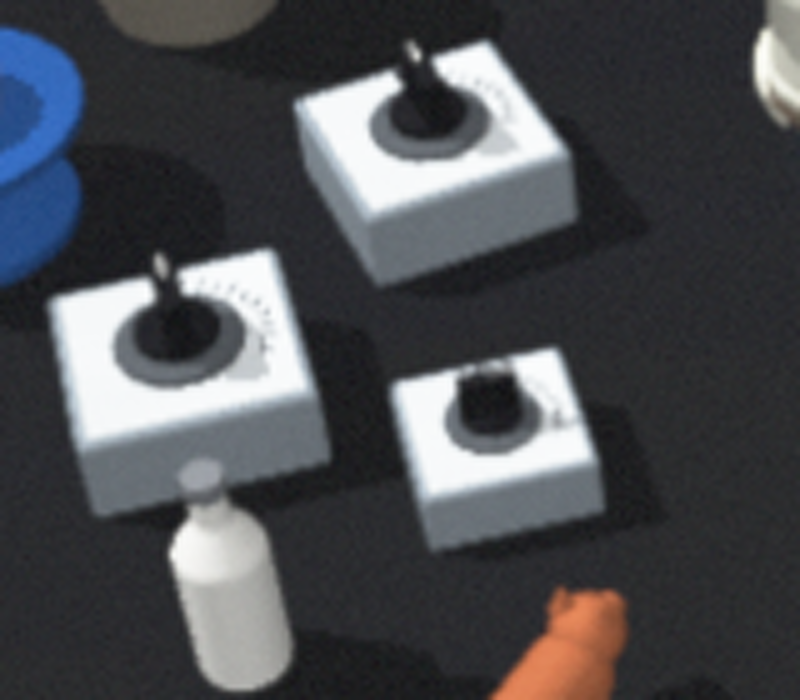

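View pics/a_s_kiln.png

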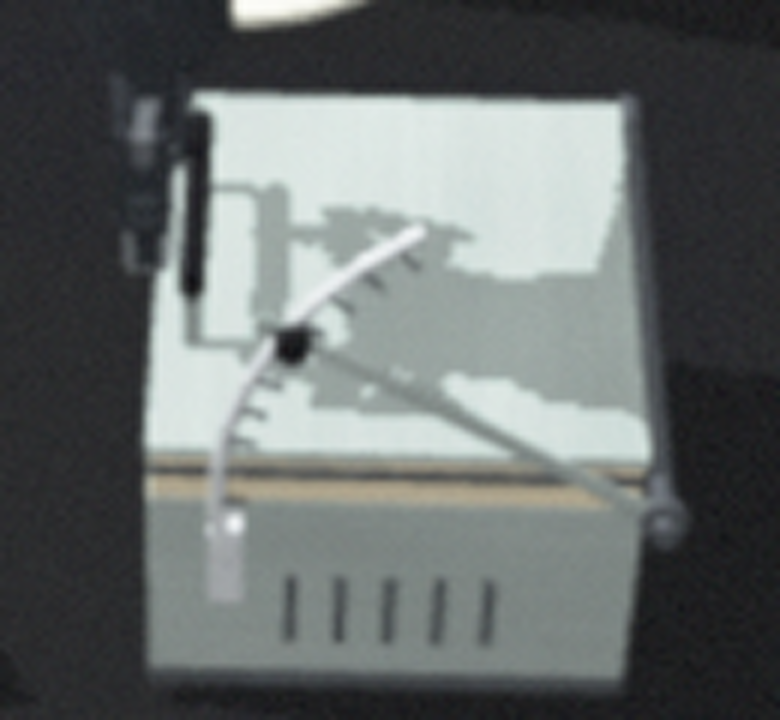

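View pics/a_d_crop.png

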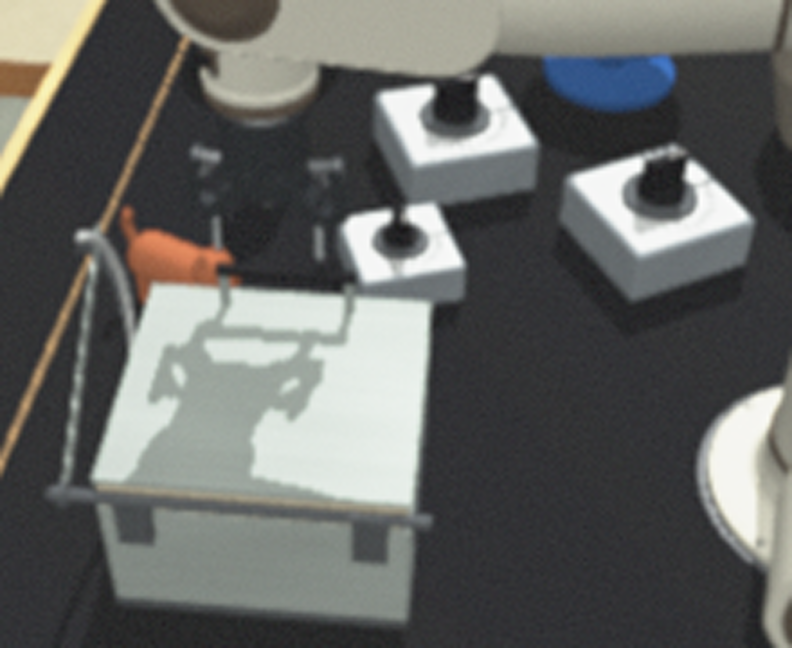

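The box at (194,230) is clearly the smallest in the enlarged crop. Next I compute positions.

```bash
python3 - <<'E'
from h import *
np.set_printoptions(precision=4,suppress=True)
c=load('a','scene')
def q(pts,o,f,z):
    P=np.array([atz(c,(o[0]+u/f,o[1]+v/f),z) for u,v in pts]);print(P[:,:2].tolist(),P.mean(0),[np.linalg.norm(P[i]-P[(i+1)%4]) for i in range(4)],[np.degrees(np.arctan2(*(P[(i+1)%4]-P[i])[1::-1])) for i in range(4)])
q([(392,382),(558,348),(600,460),(425,500)],(95,140),5,.05)
q([(50,300),(272,250),(322,395),(82,450)],(95,140),5,.06)
q([(298,100),(490,40),(572,155),(372,220)],(95,140),5,.06)
q([(190,95),(630,98),(650,460),(145,458)],(240,170),6,.19)
d=load('a','side')
# marker hub / handle ends / button
f=lambda u,v:(240+u/6,170+v/6); g=lambda u,v:(170+u/3.6,110+v/3.6)
print('handle far',tri([(c,f(203,115)),(d,g(355,288))]),'near',tri([(c,f(190,290)),(d,g(218,268))]))
print('hinge +x end',tri([(c,f(668,525)),(d,g(52,493))]))
print('handle z.232',atz(c,f(203,115),.232),atz(c,f(190,290),.232))
print('button',tri([(c,f(293,345)),(d,g(92,260))]))
E
```

```text
[[0.4559299268974175, -0.3315507464472863], [0.41338153109976616, -0.22339000351122792], [0.5191807450687966, -0.177069234293427], [0.5645495817974662, -0.2860023819593229]] [ 0.4883 -0.2545  0.05  ] [np.float64(0.11622870685606763), np.float64(0.11549496671887251), np.float64(0.11800322879698064), np.float64(0.11778320312393457)] [np.float64(111.47374015355919), np.float64(23.644654738165105), np.float64(-67.38908764927497), np.float64(-157.2498371411309)]
[[0.4023419290010535, -0.5885571080297156], [0.33756727354095584, -0.4439407198106322], [0.48234301018100223, -0.3729008301684751], [0.5466655571189294, -0.5212224962302816]] [ 0.4422 -0.4817  0.06  ] [np.float64(0.15846026546584793), np.float64(0.16126586694039732), np.float64(0.1616685085844856), np.float64(0.1592584678417051)] [np.float64(114.12792936609132), np.float64(26.136687893638506), np.float64(-66.55510488927308), np.float64(-154.9884579272919)]
[[0.1636642391146217, -0.46737978503735644], [0.07710162669855758, -0.33435493453202625], [0.21431994916529318, -0.2460267477718561], [0.29936950014612473, -0.37910804877522286]
[... 231 characters left out ...]
4(-57.41818196468936), np.float64(-146.95734366317103)]
[[0.4325942239039837, 0.005655776557710546], [0.41681307149246405, 0.2433305815944297], [0.6843812472207622, 0.2482220051052379], [0.7013586697543299, 0.005841002750516494]] [0.5588 0.1258 0.19  ] [np.float64(0.23819814802109204), np.float64(0.26761288213860623), np.float64(0.24297486120659223), np.float64(0.2687645096771264)] [np.float64(93.79875417776687), np.float64(1.0473095617249255), np.float64(-85.99329773790403), np.float64(-179.96051309022937)]
handle far [0.4928 0.0197 0.2247] near [0.6224 0.0207 0.2285]
hinge +x end [0.7143 0.2581 0.1764]
handle z.232 [0.4968 0.0178 0.232 ] [0.6272 0.0217 0.232 ]
button [0.7149 0.0788 0.2818]
```

Call:
servo_tool:
  moves:
    - [[0,0,35],[0,0,0]]
    - [[0,-20,20],[0,0,0]]
    - [[-12,-38,0],[0,0,0]]
    - [[-12,-38,0],[0,0,0]]
    - [[-12,-38,0],[0,0,0]]
    - [[-12,-38,0],[0,0,0]]
    - [[-12,-38,0],[0,0,0]]
    - [[-12,-38,0],[0,0,0]]
    - [[-12,-38,0],[0,0,0]]
    - [[0,0,0],[0,0,0]]
    - [[0,0,0],[0,0,0]]
    - [[0,0,0],[0,0,0]]

```text
t: 1.15
eef_pos: [0.4909, -0.2859, 0.2861]
tcp_rot: [-2.222, -2.22, -0.0]
force: [-0.0, 0.9, 0.7]
grip_width: 0.996
```

```bash
python3 - <<'E'
from h import *
grab('b')
c=load('b','wrist');print(c['state']['eef_pos'],c['state']['tcp_rot'],c['state']['t'],np.round(c['mount'],3))
print(proj(c,[.488,-.2545,.05]),proj(c,[.488,-.2545,.087]))
E
```

```text
[ 0.49135595 -0.28501385  0.28628086] [-2.21997602e+00 -2.22261944e+00 -2.09507798e-04] 1.25 [[ 0.    -0.966 -0.259  0.066]
 [ 1.     0.    -0.     0.   ]
 [ 0.    -0.259  0.966 -0.144]
 [ 0.     0.     0.     1.   ]]
[[274.8220305  151.39226316]] [[274.47414433 154.77182805]]
```

View pics/b_wrist.png

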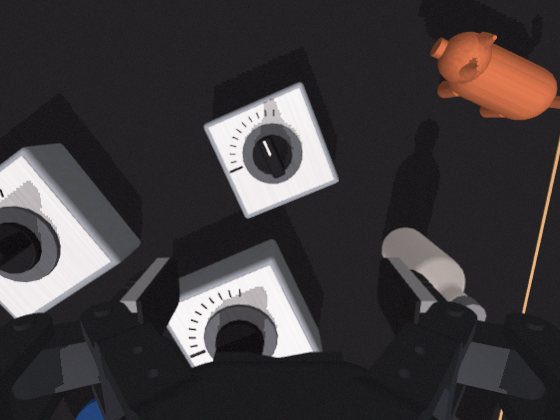

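View pics/b_scene.png

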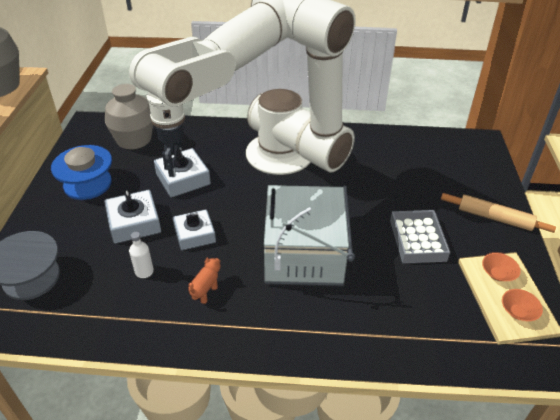

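View pics/b_side.png

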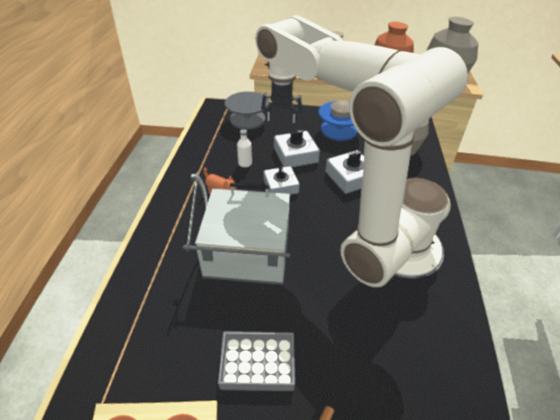

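The wrist view confirms the box at (272,153): the bold tick is at (236,170) and the white line points up and left. I'll enlarge it to get the angles.

```bash
python3 - <<'E'
from h import *
crop(load('b','wrist'),(195,75,345,225),5,'pics/b_w_crop.png')
E
```

```text
(no output)
```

View pics/b_w_crop.png

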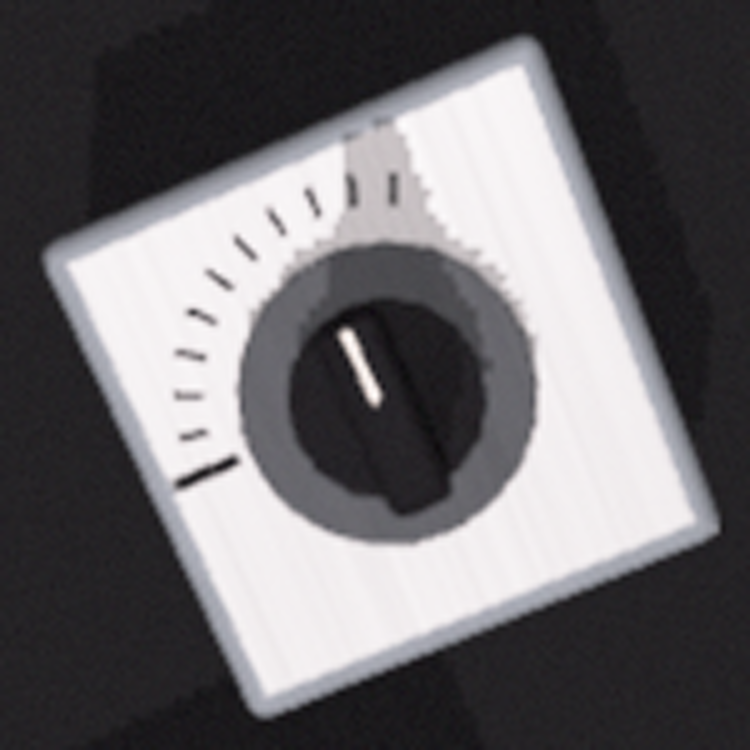

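```bash
python3 - <<'E'
from h import *
np.set_printoptions(precision=4,suppress=True)
c=load('b','wrist');s=c['state'];p=lambda u,v,z:atz(c,(195+u/5,75+v/5),z)
T=[p(*x,.05) for x in[(45,255),(530,40),(715,528),(262,712)]]
cen=np.mean(T,0);print('box',cen,[np.linalg.norm(T[i]-T[(i+1)%4]) for i in range(4)])
ang=lambda v:np.degrees(np.arctan2(v[1],v[0]))
for i in range(4):print(ang(T[(i+1)%4]-T[i]))
a,b=p(346,332,.094),p(376,402,.094);print(a,b,ang(a-b),'from cen',ang(a-cen))
k,l=p(178,486,.05),p(238,462,.05);print('tick',ang(k-l),ang(k-cen))
print('footplate ctr',p(389,393,.056))
c2=load('b','scene');print(s['eef_pos'])
E
```

```text
box [ 0.4855 -0.2572  0.05  ] [np.float64(0.11617335058154919), np.float64(0.11556011733356182), np.float64(0.11511429074018295), np.float64(0.11550292180661019)]
22.87085030900144
-67.10291908382084
-157.16027582025168
113.42246257635661
[ 0.4779 -0.2406  0.094 ] [ 0.4838 -0.2544  0.094 ] 113.12552986642943 from cen 114.66356900017591
tick -158.29085129797085 -156.42740033942584
footplate ctr [ 0.4858 -0.2564  0.056 ]
[ 0.4914 -0.285   0.2863]
```

Call:
servo_tool:
  moves:
    - [[-2,10,0],[0,0,5.9]]
    - [[-2,10,0],[0,0,5.9]]
    - [[-1.5,9,0],[0,0,5.8]]
    - [[0,0,-35],[0,0,5.8]]
    - [[0,0,-40],[0,0,0]]
    - [[0,0,-40],[0,0,0]]
    - [[0,0,-40],[0,0,0]]
    - [[0,0,-15],[0,0,0]]
    - [[0,0,0],[0,0,0]]
    - [[0,0,0],[0,0,0]]
    - [[0,0,0],[0,0,0]]
  hand: -1
  squeeze: 40

```text
t: 2.22
eef_pos: [0.4865, -0.257, 0.1182]
tcp_rot: [1.722, 2.624, -0.0]
force: [0.4, -0.2, 0.2]
grip_width: 0.995
```

```bash
python3 - <<'E'
from h import *
grab('c')
c=load('c','wrist');s=c['state'];print(s['eef_pos'],R.from_rotvec(s['tcp_rot']).as_matrix(),s['t'],s['joint_positions'])
crop(load('c','scene'),(95,110,255,280),3.5,'pics/c_s_crop.png')
E
```

```text
[ 0.48635456 -0.2572946   0.11823534] [[-0.39759279  0.91755908  0.00230463]
 [ 0.91755839  0.397597   -0.00179519]
 [-0.00256351  0.00140088 -0.99999573]] 2.3167 [-6.26575622e-01  1.62251698e-01  1.65707961e+00 -1.06134715e-04
  1.31934184e+00 -1.03544445e+00]
```

View pics/c_wrist.png

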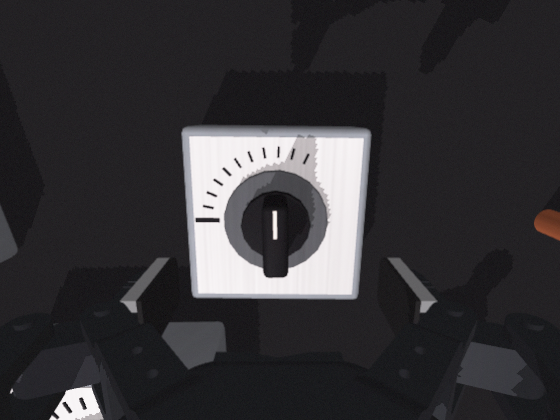

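View pics/c_s_crop.png

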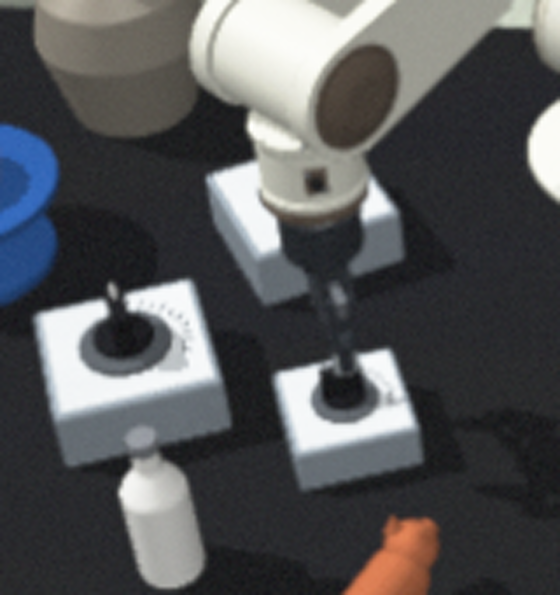

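Call:
servo_tool:
  moves:
    - [[-0.7,-0.3,-25],[0,0,0]]
    - [[0,0,-25],[0,0,0]]
    - [[0,0,0],[0,0,0]]
    - [[0,0,0],[0,0,0]]

```text
t: 2.7
eef_pos: [0.4846, -0.2572, 0.0666]
tcp_rot: [-1.724, -2.625, 0.0]
force: [0.0, -0.5, 0.4]
grip_width: 0.998
```

Call:
servo_tool:
  moves:
    - [[0,0,0],[0,0,0]]
    - [[0,0,0],[0,0,0]]
    - [[0,0,0],[0,0,0]]
    - [[0,0,0],[0,0,0]]
    - [[0,0,0],[0,0,0]]
    - [[0,0,0],[0,0,0]]
    - [[0,0,0],[0,0,0]]
    - [[0,0,0],[0,0,0]]
    - [[0,0,0],[0,0,0]]
    - [[0,0,0],[0,0,0]]
  hand: 1
  squeeze: 40

```text
t: 3.53
eef_pos: [0.4847, -0.2575, 0.0667]
tcp_rot: [1.725, 2.626, -0.001]
force: [-4.7, -0.8, 5.7]
grip_width: 0.154
```

Call:
servo_tool:
  moves:
    - [[0,0,0],[0,0,6]]
    - [[0,0,0],[0,0,6]]
    - [[0,0,0],[0,0,6]]
    - [[0,0,0],[0,0,6]]
    - [[0,0,0],[0,0,6]]
    - [[0,0,0],[0,0,6]]
    - [[0,0,0],[0,0,6]]
    - [[0,0,0],[0,0,6]]
    - [[0,0,0],[0,0,6]]
    - [[0,0,0],[0,0,6]]
    - [[0,0,0],[0,0,6]]
    - [[0,0,0],[0,0,6]]

```text
t: 4.53
eef_pos: [0.4846, -0.2574, 0.0667]
tcp_rot: [0.156, -3.138, 0.001]
force: [-4.8, 0.6, 5.6]
grip_width: 0.155
```

Call:
servo_tool:
  moves:
    - [[0,0,0],[0,0,5]]
    - [[0,0,0],[0,0,5]]
    - [[0,0,0],[0,0,5]]
    - [[0,0,0],[0,0,3]]
    - [[0,0,0],[0,0,0]]
    - [[0,0,0],[0,0,0]]
    - [[0,0,0],[0,0,0]]

```text
t: 5.12
eef_pos: [0.4847, -0.2574, 0.0668]
tcp_rot: [0.636, -3.076, 0.0]
force: [-3.7, 1.6, 5.6]
grip_width: 0.158
```

```bash
python3 - <<'E'
from h import *
grab('d',('wrist',))
c=load('d','wrist');s=c['state'];print(s['eef_pos'],R.from_rotvec(s['tcp_rot']).as_matrix(),s['t'],s['joint_positions'],s['ft_torque'],s['force'])
E
```

```text
[ 0.4846528  -0.25740926  0.06675053] [[-9.17973603e-01 -3.96641480e-01 -2.99847757e-05]
 [-3.96641466e-01  9.17973587e-01 -2.03387461e-04]
 [ 1.08197136e-04 -1.74811115e-04 -9.99999979e-01]] 5.1167 [-6.28535608e-01  2.08772842e-01  1.71448752e+00 -1.94085646e-04
  1.21823697e+00 -2.60712024e+00] [ 0.16661496  0.669097   -0.68691375] [-3.66304701  1.63579926  5.62329641]
```

View pics/d_wrist.png

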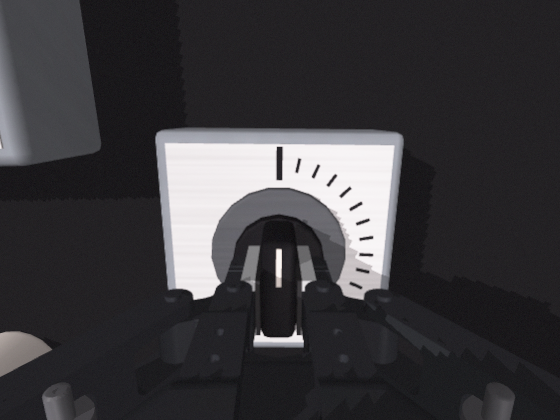

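The knob is at the stop: the white line points at the bold tick (both at column 279), with a stop torque of −0.7 Nm. Now release and go to the lid.

Call:
servo_tool:
  moves:
    - [[0,0,0],[0,0,0]]
    - [[0,0,0],[0,0,0]]
    - [[0,0,0],[0,0,0]]
    - [[0,0,0],[0,0,0]]
    - [[0,0,0],[0,0,0]]
    - [[0,0,0],[0,0,0]]
    - [[0,0,30],[0,0,0]]
    - [[0,0,40],[0,0,0]]
    - [[0,0,40],[0,0,-6]]
    - [[0,0,40],[0,0,-6]]
    - [[0,0,40],[0,0,-6]]
    - [[0,0,40],[0,0,-5.4]]
  hand: -1

```text
t: 6.17
eef_pos: [0.4844, -0.257, 0.2984]
tcp_rot: [0.008, 3.141, -0.0]
force: [1.1, -0.1, -0.1]
grip_width: 1.004
```

Call:
servo_tool:
  moves:
    - [[0,0,20],[0,0,0]]
    - [[10,40,0],[0,0,0]]
    - [[10,40,0],[0,0,0]]
    - [[10,40,0],[0,0,0]]
    - [[10,40,0],[0,0,0]]
    - [[10,40,0],[0,0,0]]
    - [[10,40,0],[0,0,0]]
    - [[14,37,0],[0,0,0]]
    - [[0,0,0],[0,0,0]]
    - [[0,0,0],[0,0,0]]
    - [[0,0,0],[0,0,0]]

```text
t: 7.08
eef_pos: [0.5587, 0.0196, 0.3161]
tcp_rot: [0.001, -3.141, 0.001]
force: [-0.2, -0.5, 0.2]
grip_width: 0.998
```

```bash
python3 - <<'E'
from h import *
grab('e')
c=load('e','wrist');s=c['state'];print(s['eef_pos'],R.from_rotvec(s['tcp_rot']).as_matrix(),s['t'],s['joint_positions'])
crop(load('e','scene'),(160,150,370,300),3.7,'pics/e_s_crop.png')
E
```

```text
[0.55858688 0.01865545 0.31628752] [[-9.99999263e-01  1.21217568e-03 -6.86774603e-05]
 [ 1.21219980e-03  9.99999203e-01 -3.52384436e-04]
 [ 6.82502537e-05 -3.52467427e-04 -9.99999936e-01]] 7.1833 [-1.04255848e-01  1.02993356e-01  1.32141264e+00 -3.61486262e-04
  1.71721828e+00 -1.67389272e+00]
```

View pics/e_wrist.png

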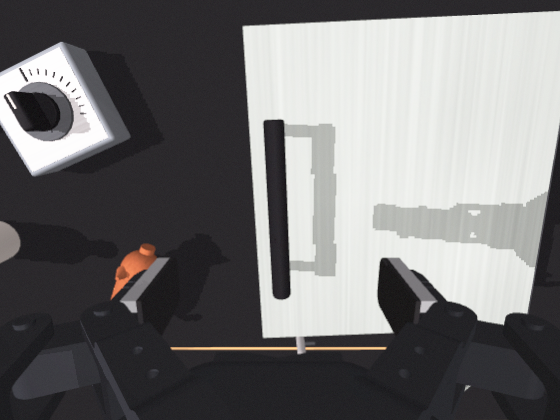

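View pics/e_s_crop.png

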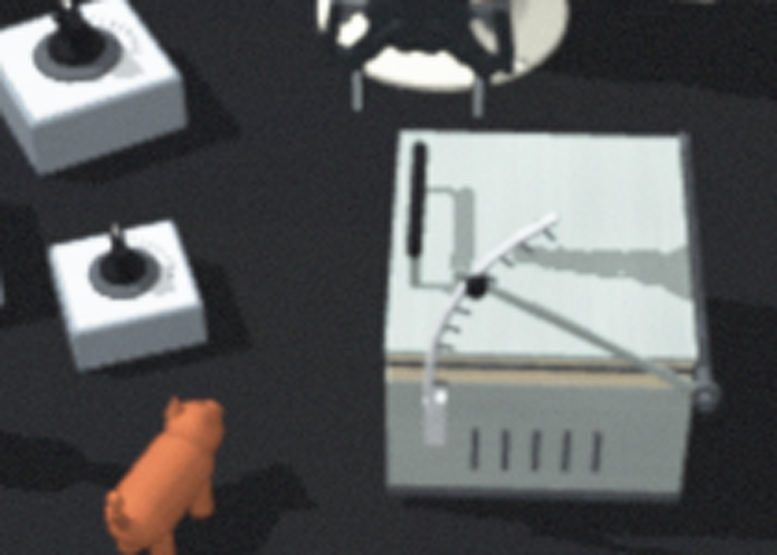

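```bash
python3 - <<'E'
from h import *
np.set_printoptions(precision=4,suppress=True)
c=load('e','wrist')
k=np.array([.4853,-.2572]);
for a in(203,193,180):
    d=np.array([np.cos(np.radians(a)),np.sin(np.radians(a))]);print(a,proj(c,[[*(k+d*r),z] for r,z in((.021,.094),(.005,.094),(-.021,.094),(.05,.05))]).tolist())
A,B=atz(c,(274,121),.232),atz(c,(282,297),.232);print('bar',A,B,(A+B)/2,np.linalg.norm(A-B),np.degrees(np.arctan2((B-A)[1],(B-A)[0])))
print('lid fr edge',atz(c,(243,26),.19),atz(c,(263,337),.19))
crop(c,(0,30,160,190),5,'pics/e_knob.png')
E
```

```text
203 [[6.223230295604367, 92.26161373420483], [15.027096543352798, 106.92467501478825], [28.952448056768787, 130.1033025492412], [21.67337088226469, 70.83810082284347]]
193 [[9.306010599955641, 91.11019992246774], [15.754698475068835, 106.6567304425062], [25.939356874992114, 131.188124295821], [28.370312589264984, 68.30927746339614]]
180 [[13.693313623712413, 90.55218036004608], [16.787915170180327, 106.5272050743575], [21.675513298656313, 131.71042663745553], [37.883329815398696, 67.08089230345084]]
bar [0.4948 0.0165 0.232 ] [0.6254 0.0221 0.232 ] [0.5601 0.0193 0.232 ] 0.1306821703551524 2.4531716030492987
lid fr edge [ 0.4274 -0.0065  0.19  ] [0.6917 0.0048 0.19  ]
```

View pics/e_knob.png

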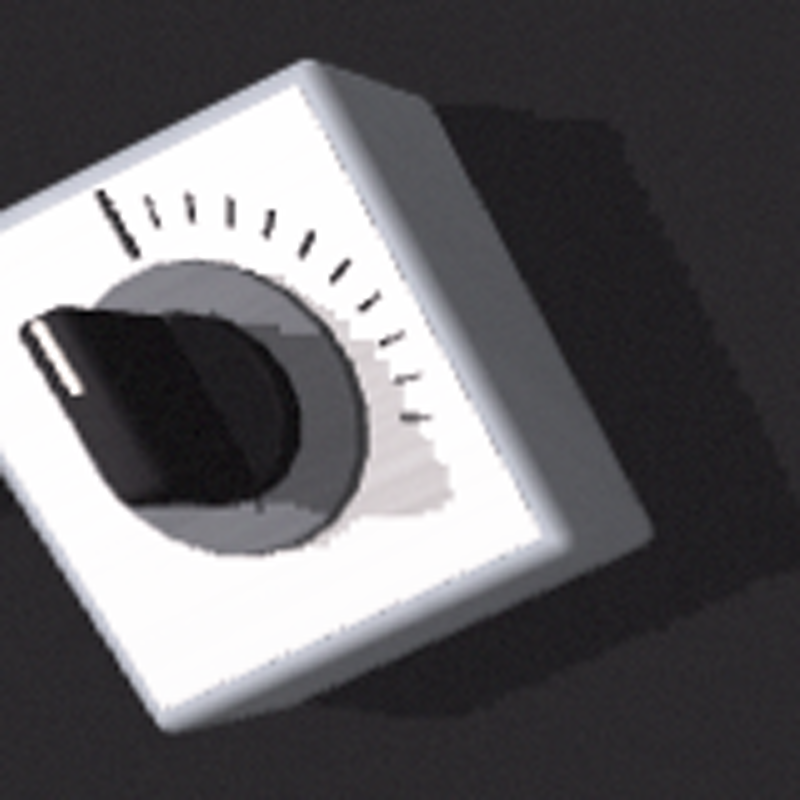

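Call:
servo_tool:
  moves:
    - [[1.5,0,-10],[0,0,2.4]]
    - [[0,0,-35],[0,0,0]]
    - [[0,0,-35],[0,0,0]]
    - [[0,0,-23],[0,0,0]]
    - [[0,0,0],[0,0,0]]
    - [[0,0,0],[0,0,0]]
    - [[0,0,0],[0,0,0]]

```text
t: 7.82
eef_pos: [0.5609, 0.0191, 0.2153]
tcp_rot: [-0.064, 3.139, -0.001]
force: [0.3, -0.8, 0.9]
grip_width: 1.0
```

```bash
python3 - <<'E'
from h import *
grab('f',('wrist','side'))
c=load('f','wrist');s=c['state'];print(s['eef_pos'],s['t'])
crop(load('f','side'),(170,100,310,290),3.1,'pics/f_d.png')
E
```

```text
[0.56087488 0.01905849 0.21533132] 7.8167
```

View pics/f_wrist.png

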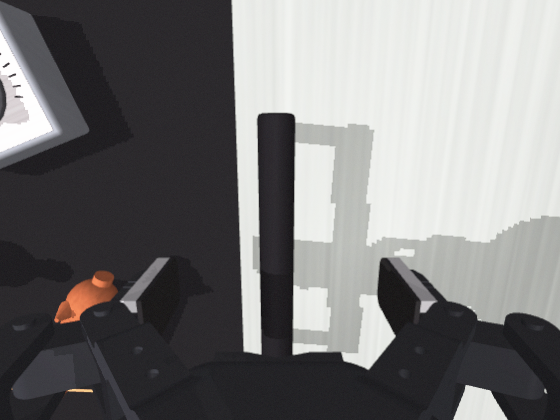

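View pics/f_d.png

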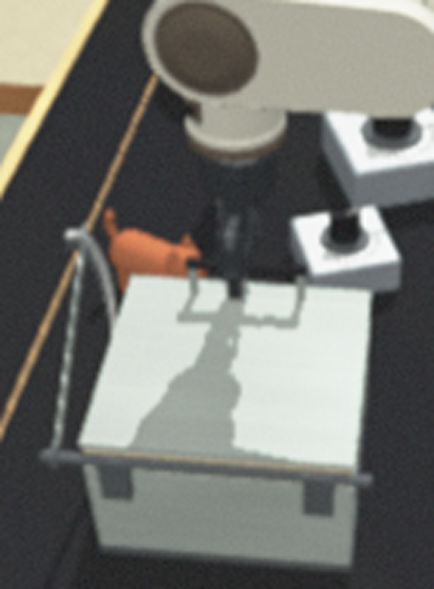

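Call:
servo_tool:
  moves:
    - [[0,0,-2],[0,0,0]]
    - [[0,0,0],[0,0,0]]
    - [[0,0,0],[0,0,0]]
    - [[0,0,0],[0,0,0]]
    - [[0,0,0],[0,0,0]]
    - [[0,0,0],[0,0,0]]
    - [[0,0,0],[0,0,0]]
    - [[0,0,0],[0,0,0]]
    - [[0,0,0],[0,0,0]]
    - [[0,0,0],[0,0,0]]
  hand: 1
  squeeze: 40

```text
t: 8.75
eef_pos: [0.5604, 0.0184, 0.2115]
tcp_rot: [-0.064, 3.141, -0.004]
force: [-0.5, -12.0, 1.6]
grip_width: 0.144
```

```bash
cat >> h.py <<'E'
YAW=np.radians(2.45);EX=np.array([np.cos(YAW),np.sin(YAW),0]);EY=np.array([-np.sin(YAW),np.cos(YAW),0]);EZ=np.array([0,0,1.])
H=np.array([.5601,.0193,.175])+.230*EY
def strip(th,l,x=.156): return H+x*EX+l*(-np.cos(th)*EY+np.sin(th)*EZ)
E
python3 - <<'E'
from h import *
for tag,n in(('e','scene'),('e','side'),('a','side')):
    c=load(tag,n);im=c['image'].copy();b=cv2.cvtColor(im,cv2.COLOR_RGB2BGR)
    big=cv2.resize(b,None,fx=6,fy=6,interpolation=cv2.INTER_CUBIC)
    for th,col in((.4,(0,0,255)),(.5,(0,255,0)),(.6,(255,0,0))):
        p=(proj(c,[strip(th,l) for l in(0,.235)])*6+3).astype(int);cv2.line(big,p[0],p[1],col,1,16)
    bx=(1500,1050) if n=='scene' else(1080,900)
    cv2.imwrite(f'pics/m_{tag}_{n}.png',big[bx[1]:bx[1]+600,bx[0]:bx[0]+700])
E
```

```text
(no output)
```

View pics/m_e_scene.png

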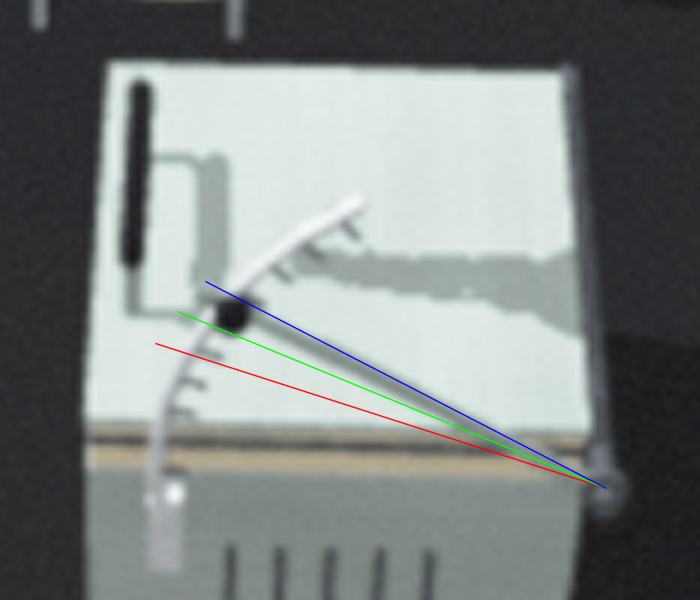

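View pics/m_e_side.png

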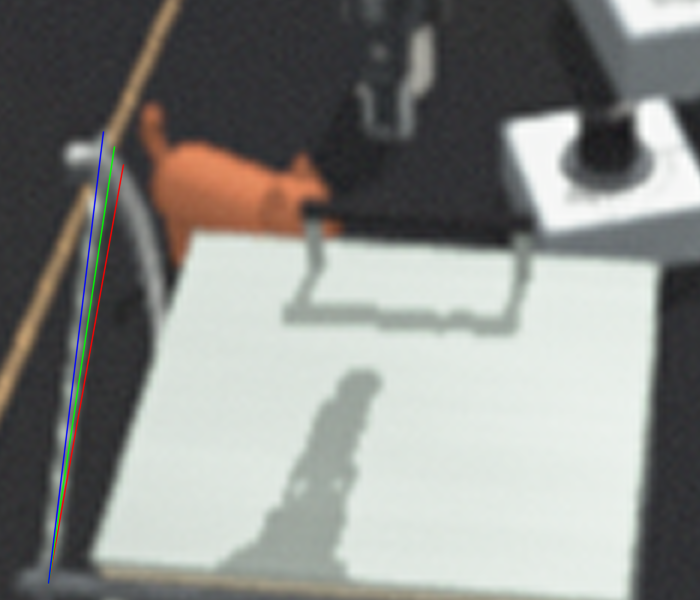

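The marker slope in the scene image reads θ ≈ 0.55: button at (233,313) and hub at (607,488) in the enlarged view. The bar is gripped. Next I compute the lift arc.

```bash
python3 - <<'E'
from h import *
np.set_printoptions(precision=1,suppress=True)
f=lambda t:1000*(-(.230*np.cos(t)-.057*np.sin(t)) *EY*-1*-1 + (.230*np.sin(t)+.057*np.cos(t))*EZ)
ts=np.linspace(0,.50,19);P=np.array([f(t) for t in ts]);print(np.diff(P,axis=0).tolist())
print(f(.50),f(.55),f(.55)-f(.50))
E
```

```text
[[-0.07146783645289823, 1.6703303501372773, 6.366077977453585], [-0.07899857568694735, 1.8463371096239598, 6.317187542563644], [-0.08646836314925288, 2.0209193178818907, 6.263423047986024], [-0.09387143548552501, 2.193942275078655, 6.20482597600278], [-0.10120208081588267, 2.3652724844303634, 6.14144153749686], [-0.10845464314187758, 2.534777755201418, 6.073318637069292], [-0.11562352671043286, 2.702327304697775, 6.000509835306701], [-0.12270320033125692, 2.8677918591721436, 5.923071308227733], [-0.12968820164446626, 3.0310437535665358, 5.841062803940403], [-0.13657314133510567, 3.191957030012418, 5.754547596542807], [-0.14335270729128524, 3.3504075350145115, 5.6635924373039614], [-0.15002166870280398, 3.5062730152419874, 5.568267503161266], [-0.15657488009695797, 3.659433211853468, 5.46864634257534], [-0.16300728530861086, 3.809769953283819, 5.364805818783083], [-0.16931392138126355, 3.957167246419516, 5.256826050493544], [-0.1754899223962756, 4.101511366094229, 5.144790350071986], [-0.1815305232271669, 4.24269094283369, 5.028785159259655], [-0.18743106321620928, 4.380597048783727, 4.908899982479284]]
[   7.5 -174.4  160.3] [   7.1 -166.1  168.8] [-0.4  8.2  8.5]
```

First half of the lift, to θ≈0.33.

Call:
servo_tool:
  moves:
    - [[-0.1,1.7,6.4],[0,0,0]]
    - [[-0.1,1.8,6.3],[0,0,0]]
    - [[-0.1,2.0,6.3],[0,0,0]]
    - [[-0.1,2.2,6.2],[0,0,0]]
    - [[-0.1,2.4,6.1],[0,0,0]]
    - [[-0.1,2.5,6.1],[0,0,0]]
    - [[-0.1,2.7,6.0],[0,0,0]]
    - [[-0.1,2.9,5.9],[0,0,0]]
    - [[-0.1,3.0,5.8],[0,0,0]]
    - [[-0.1,3.2,5.8],[0,0,0]]
    - [[-0.1,3.3,5.7],[0,0,0]]
    - [[-0.2,3.5,5.6],[0,0,0]]

```text
t: 9.75
eef_pos: [0.5591, 0.0489, 0.2843]
tcp_rot: [-0.063, 3.14, -0.006]
force: [-1.2, -18.2, 5.0]
grip_width: 0.142
```

Call:
servo_tool:
  moves:
    - [[-0.1,3.2,5.5],[0,0,0]]
    - [[-0.2,3.3,5.4],[0,0,0]]
    - [[-0.2,3.5,5.3],[0,0,0]]
    - [[-0.2,3.6,5.1],[0,0,0]]
    - [[-0.2,3.8,5.0],[0,0,0]]
    - [[-0.2,4.0,4.9],[0,0,0]]
    - [[0,0,0],[0,0,0]]
    - [[0,0,0],[0,0,0]]
    - [[0,0,0],[0,0,0]]
    - [[0,0,0],[0,0,0]]

```text
t: 10.58
eef_pos: [0.5581, 0.0712, 0.315]
tcp_rot: [-0.064, 3.14, -0.003]
force: [1.3, -10.3, 3.4]
grip_width: 0.146
```

```bash
python3 - <<'E'
from h import *
grab('g')
s=load('g','wrist')['state'];print(s['eef_pos'],s['t'],s['force'])
c=load('g','scene');crop(c,(250,160,365,285),5,'pics/g_s.png');crop(load('g','side'),(165,90,310,290),3,'pics/g_d.png')
p=s['eef_pos']+np.array([0,0,.0187]);d=p-H;print('theta by z,y',np.arcsin(d[2]/.23696)-np.arctan2(57,230),np.arccos(-d@EY/.23696)-np.arctan2(57,230))
E
```

```text
[0.55808699 0.07120094 0.31501378] 10.6833 [ 0.66242193 -8.53734338  3.71166139]
theta by z,y 0.4909963290860343 0.4776278020132617
```

View pics/g_s.png

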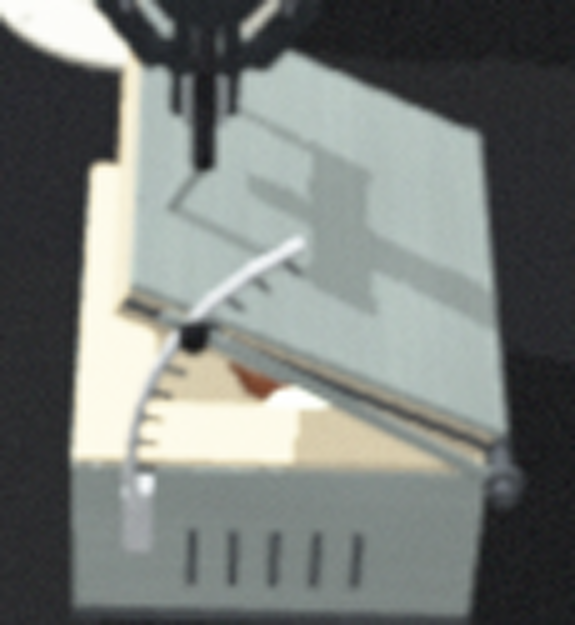

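View pics/g_d.png

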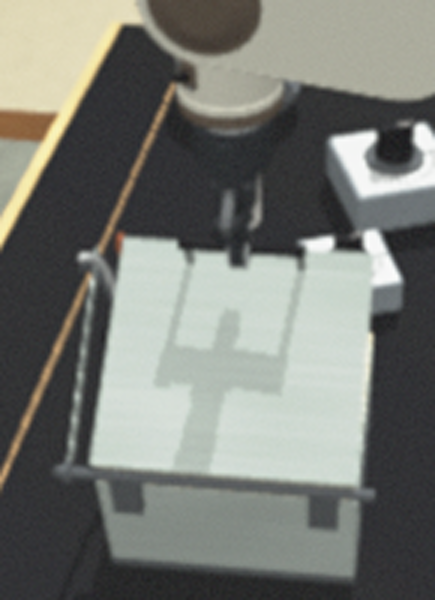

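View pics/g_wrist.png

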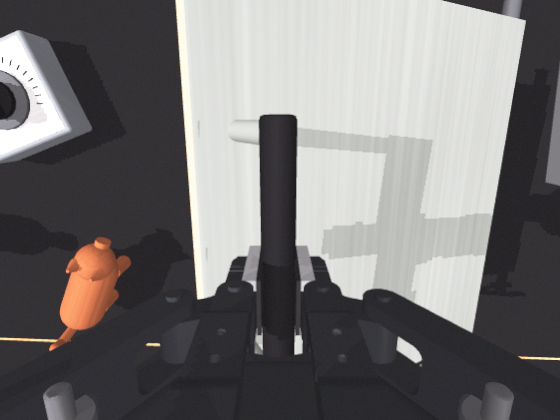

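```bash
python3 - <<'E'
from h import *
for tag in 'eg':
  c=load(tag,'scene');b=cv2.cvtColor(c['image'],cv2.COLOR_RGB2BGR)
  big=cv2.resize(b,None,fx=8,fy=8,interpolation=cv2.INTER_CUBIC)
  for x,L,ths in((.156,.235,(.52,.55,.58)),(.131,.248,(.46,.49,.52) if tag=='g' else ())):
    for th,col in zip(ths,((0,0,255),(0,255,0),(255,0,0))):
        p=(proj(c,[strip(th,l,x) for l in(0,L)])*8+3.5).astype(int);cv2.line(big,p[0],p[1],col,1,16);print(tag,x,th,p.tolist())
  cv2.imwrite(f'pics/n_{tag}.png',big[1680:2180,2140:2900])
E
```

```text
e 0.156 0.52 [[2808, 2050], [2243, 1806]]
e 0.156 0.55 [[2808, 2050], [2254, 1794]]
e 0.156 0.58 [[2808, 2050], [2265, 1782]]
g 0.156 0.52 [[2808, 2050], [2243, 1806]]
g 0.156 0.55 [[2808, 2050], [2254, 1794]]
g 0.156 0.58 [[2808, 2050], [2265, 1782]]
g 0.131 0.46 [[2804, 1999], [2192, 1768]]
g 0.131 0.49 [[2804, 1999], [2202, 1755]]
g 0.131 0.52 [[2804, 1999], [2212, 1741]]
```

View pics/n_g.png

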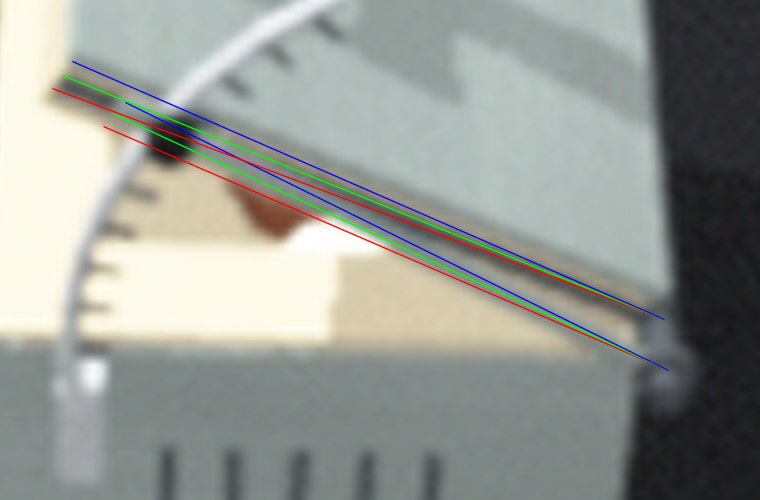

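View pics/n_e.png

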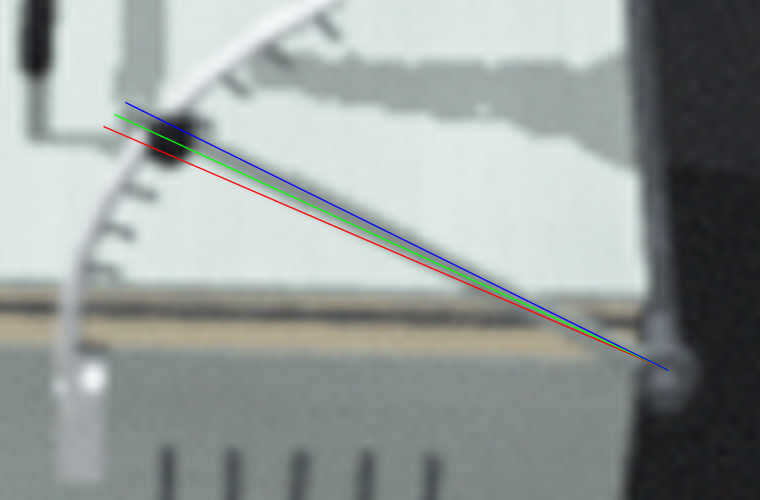

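```bash
python3 - <<'E'
from h import *
from scipy.optimize import brentq
def fit(tag,th0,x,u0,u1,hw,lo=None):
    c=load(tag,'scene');g=cv2.cvtColor(c['image'],cv2.COLOR_RGB2GRAY).astype(float)
    us=np.arange(u0,u1);p=proj(c,[strip(th0,l,x) for l in(0.0,.235)]);q=[]
    for u in us:
        v0=p[0,1]+(u-p[0,0])*(p[1,1]-p[0,1])/(p[1,0]-p[0,0])
        v=np.arange(int(v0)-hw,int(v0)+hw+1);col=g[v,u];w=np.clip(np.percentile(col,70)-col-8,0,None);m=np.argmax(w);w=np.where(abs(np.arange(len(v))-m)<=2,w,0)
        q.append((w*v).sum()/w.sum())
    q=np.array(q);ok=np.ones(len(us),bool)
    for _ in range(4):
        k=np.polyfit(us[ok],q[ok],1);e=q-np.polyval(k,us);ok=abs(e)<max(.35,2*np.std(e[ok]))
    sl=lambda t:(lambda p:(p[1,1]-p[0,1])/(p[1,0]-p[0,0]))(proj(c,[strip(t,l,x) for l in(.05,.2)]))
    # parallel fit, and fit through button/hub
    t=brentq(lambda t:sl(t)-k[0],.1,.9)
    off=np.polyval(k,us.mean())-(p[0,1]+(us.mean()-p[0,0])*(p[1,1]-p[0,1])/(p[1,0]-p[0,0]))
    print(tag,x,'slope theta %.4f'%t,'offset px %.2f'%off,ok.sum(),len(us),'rms',np.std(e[ok]))
fit('e',.55,.156,294,328,3)
fit('e',.55,.156,294,328,4)
fit('g',.48,.131,278,345,4)
fit('g',.48,.131,292,345,4)
E
```

```text
e 0.156 slope theta 0.5729 offset px -0.80 31 34 rms 0.1142431896113395
e 0.156 slope theta 0.5733 offset px -0.81 31 34 rms 0.1268438968970636<stdin>:9: RuntimeWarning: invalid value encountered in scalar divide
Traceback (most recent call last):
TypeError: expected non-empty vector for x
```

```bash
cat > fit.py <<'E'
from h import *
from scipy.optimize import brentq
def fit(tag,th0,x,u0,u1,hw):
    c=load(tag,'scene');g=cv2.cvtColor(c['image'],cv2.COLOR_RGB2GRAY).astype(float)
    us=np.arange(u0,u1);p=proj(c,[strip(th0,l,x) for l in(0.0,.235)]);q=[]
    for u in us:
        v0=p[0,1]+(u-p[0,0])*(p[1,1]-p[0,1])/(p[1,0]-p[0,0])
        v=np.arange(int(v0)-hw,int(v0)+hw+1);col=g[v,u];w=col.max()-col;m=np.argmax(w);w=np.where(abs(np.arange(len(v))-m)<=1,w-w[max(0,m-1):m+2].min()+1e-3,0)
        q.append((w*v).sum()/w.sum())
    q=np.array(q);ok=np.ones(len(us),bool)
    for _ in range(6):
        k=np.polyfit(us[ok],q[ok],1);e=q-np.polyval(k,us);ok=abs(e)<max(.4,2*np.median(abs(e[ok])))
    sl=lambda t:(lambda p:(p[1,1]-p[0,1])/(p[1,0]-p[0,0]))(proj(c,[strip(t,l,x) for l in(.05,.2)]))
    t=brentq(lambda t:sl(t)-k[0],.01,1.2)
    off=np.polyval(k,us.mean())-(p[0,1]+(us.mean()-p[0,0])*(p[1,1]-p[0,1])/(p[1,0]-p[0,0]))
    print(tag,x,'slope theta %.4f'%t,'offset px %.2f'%off,ok.sum(),len(us),'rms',np.std(e[ok]))
E
python3 - <<'E'
from fit import *
fit('e',.55,.156,294,328,3)
for a in(278,300,310):
  for hw in (2,3): fit('g',.485,.131,a,343,hw)
fit('a',0,.131,278,343,2);fit('e',0,.131,278,343,2)
E
```

```text
e 0.156 slope theta 0.5730 offset px -0.73 32 34 rms 0.1504088266484624
g 0.131 slope theta 0.4961 offset px 0.45 39 65 rms 0.1942646195988296
g 0.131 slope theta 0.4870 offset px 0.60 42 65 rms 0.1615810139658428
g 0.131 slope theta 0.5004 offset px 0.58 38 43 rms 0.18913879127788594
g 0.131 slope theta 0.4964 offset px 0.55 42 43 rms 0.17760490795097464
g 0.131 slope theta 0.4872 offset px 0.64 28 33 rms 0.14589296808899535
g 0.131 slope theta 0.4872 offset px 0.65 33 33 rms 0.13698847837118086Traceback (most recent call last):
  File "<stdin>", line 5, in <module>
  File "fit.py", line 14, in fit
    t=brentq(lambda t:sl(t)-k[0],.01,1.2)
    r = _zeros._brentq(f, a, b, xtol, rtol, maxiter, args, full_output, disp)
ValueError: f(a) and f(b) must have different signs
```

```bash
sed -i 's/,.01,1.2)/,-.3,1.2)/' fit.py; python3 - <<'E'
from fit import *
fit('e',0,.131,278,343,2);fit('e',0,.131,300,343,2)
for a,b in((290,320),(298,334),(294,334)): fit('e',.55,.156,a,b,3)
np.set_printoptions(precision=1,suppress=True)
f=lambda t:1000*(-(.230*np.cos(t)-.057*np.sin(t))*EY+(.230*np.sin(t)+.057*np.cos(t))*EZ)
print(f(.562)-f(.487))
E
```

```text
e 0.131 slope theta 0.0008 offset px 0.43 58 65 rms 0.08312775932626719
e 0.131 slope theta 0.0042 offset px 0.44 36 43 rms 0.09218886519028081
e 0.156 slope theta 0.5691 offset px -0.90 27 30 rms 0.14875515780583054
e 0.156 slope theta 0.5757 offset px -0.61 28 36 rms 0.14751248903135394
e 0.156 slope theta 0.5730 offset px -0.66 32 40 rms 0.1504088266484624
[-0.5 12.3 12.8]
```

Call:
servo_tool:
  moves:
    - [[-0.1,2.5,2.8],[0,0,0]]
    - [[-0.1,2.5,2.8],[0,0,0]]
    - [[-0.1,2.5,2.7],[0,0,0]]
    - [[-0.1,2.4,2.6],[0,0,0]]
    - [[-0.1,2.4,2.6],[0,0,0]]
    - [[0,0,0],[0,0,0]]
    - [[0,0,0],[0,0,0]]
    - [[0,0,0],[0,0,0]]
    - [[0,0,0],[0,0,0]]
    - [[0,0,0],[0,0,0]]
    - [[0,0,0],[0,0,0]]
    - [[0,0,0],[0,0,0]]

```text
t: 11.73
eef_pos: [0.5575, 0.0836, 0.3284]
tcp_rot: [-0.064, 3.14, -0.003]
force: [1.3, -8.1, 2.1]
grip_width: 0.149
```

```bash
python3 - <<'E'
from fit import *
grab('h')
s=load('h','wrist')['state'];print(s['eef_pos'],s['t'],s['force'],s['grip_width'])
c=load('h','scene');crop(c,(250,160,365,285),5,'pics/h_s.png')
p=s['eef_pos']+np.array([0,0,.0187]);d=p-H;print('theta by z,y',np.arcsin(d[2]/.23696)-np.arctan2(57,230),np.arccos(-d@EY/.23696)-np.arctan2(57,230))
for a in(290,300,310):fit('h',.56,.131,a,343,2)
E
```

```text
[0.55753359 0.08363048 0.32841397] 11.8333 [ 1.48860734 -7.74685868  2.52154573] 0.14207705106369653
theta by z,y 0.5700531162426982 0.5539634728675896
h 0.131 slope theta 0.5623 offset px 0.70 43 53 rms 0.18674923983435648
h 0.131 slope theta 0.5586 offset px 0.75 40 43 rms 0.20143045204859025
h 0.131 slope theta 0.5621 offset px 0.72 29 33 rms 0.1877902937681029
```

View pics/h_s.png

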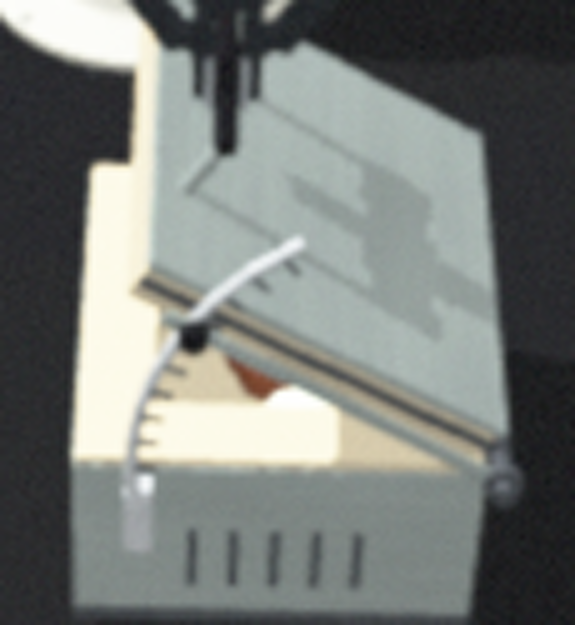

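View pics/h_scene.png

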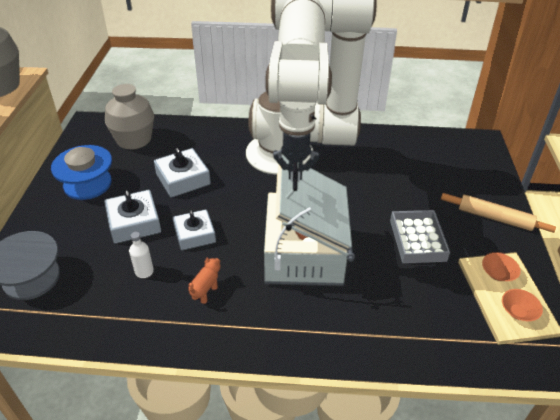

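The lid's dark edge runs from (145,285) to (490,447) and is parallel to the strip. The bystanders look unmoved. I'll hold briefly, then hand in.

Call:
servo_tool:
  moves:
    - [[0,0,0],[0,0,0]]
    - [[0,0,0],[0,0,0]]
    - [[0,0,0],[0,0,0]]
    - [[0,0,0],[0,0,0]]
    - [[0,0,0],[0,0,0]]
    - [[0,0,0],[0,0,0]]

```text
t: 12.38
eef_pos: [0.5575, 0.0836, 0.3284]
tcp_rot: [-0.064, 3.14, -0.003]
force: [0.3, -8.1, 2.7]
grip_width: 0.146
```

```bash
python3 - <<'E'
from station import r,workorder
s=r.get_state();print(s['t'],s['eef_pos'],s['qvel'],s['grip_width'],s['force'])
print(workorder.hand_in())
E
```

```text
12.3833 [0.55751726 0.08361869 0.32840404] [-0.00093203 -0.00148825  0.00187378 -0.00082958  0.00114045 -0.0009219 ] 0.14596779830453133 [ 0.32021479 -8.12315097  2.71677799]
the job is handed in; nothing more can be done
None
```

I turned the smallest box's timer knob about 90° anticlockwise to its zero stop with the lid still shut. Then I gripped the lid's bar handle, raised the lid to the marker arm and handed in at about 12.4 s, still holding it. The hand-in reports no verdict, so the results below are my own checks.

- **Timer:** the white line points at the bold tick, and the stop pushed back with about 0.7 Nm. A second view after release still matched the zero position.
- **Lid:** the image slope gives about 0.56 rad, and the arm pose gives 0.55 to 0.57 rad. The arm was still, with the fingers closed on the bar.
- **Marker arm:** about 0.57 rad from its image slope, or 0.55 rad from the line between its button and hub. These readings differ by about 0.02 rad, and the lid lies between them, within the 0.06 rad tolerance.
- **Bystanders:** the figure, bottle and tray looked unmoved in the last scene picture. I checked this by eye only.
- **Side force:** a sideways force of about 8 N stayed on the wrist from a small misalignment at the handle. It peaked at about 18 N during the lift.

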